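# Put the drive punch back in the hole of its own size

### The arm

A 7-joint arm with a two-finger parallel gripper is mounted at the origin on the work surface. World frame = base frame: x ahead of the robot, y to its left, z up, the work surface at z = 0. Lengths are in m, angles in rad, forces in N, time in s.
With the tool pointing down it reaches from about 0.4 to 0.85 m from the base axis. Payload 10.4 kg.
Tool frame: the origin (TCP) lies midway between the tips of the shut fingers; the grasp point (between the pads) lies 19 mm behind it; z points along the fingers, y is the direction in which the jaws open and shut (so a half turn about z gives the same grasp; the last joint's range is limited). The gripper opens to 85 mm and grips with 20 to 120 N. Pads are 22 mm wide; open, the fingers measure 114 mm over their backs; the gripper's body (76 mm by 85 mm) begins 54 mm behind the grasp point. The pads swing forward as they close: fully open they stand 13 mm farther back than shut.
Start: joints at [-0.023, 0.332, -0.065, 1.46, 0.022, 1.35, -0.088], TCP at [0.625, 0, 0.231] pointing down, gripper open.
Joint ranges: [-2.6, 2.6], [-0.5, 2.12], [-1.47, 1.34], [0.16, 2.42], [-1.27, 4.41], [0.06, 2.06], [-2.6, 2.6]. Speed limits (rad/s): [2.22, 2.22, 2.79, 2.79, 3.14, 3.14, 3.14].

### API

Orientations are given as a unit quaternion [w, x, y, z].
In Python, from bench import get_obs, cams, job gives the robot as it stands.
- The arm moves only by the shell command python3 -m crank 'ROWS' [FORCE]. ROWS is JSON, a list of rows, each a list of 7 numbers: the shift along the tool's x, y, z in mm, then the turn, a rotation vector about the tool's x, y, z in degrees, then the opening, from 0 (shut) to 1 (fully open). A call has exactly 5 rows; each row shifts and turns the pose as measured when the row begins, along the tool's axes as they then stand; what a row does not reach is not made up. A row lasts 1/10 s, in which the tool goes at most 50 mm and 8.59 degrees, less where a joint would pass 70% of its speed; a pose out of reach is approached as far as the arm can. A call is refused whole if a number of a shift passes 50 or a number of a turn 8.59, either way. A call with a gripper value outside its range is refused whole. The fingers move at their own pace and stop on an object; FORCE is the grip in N (left out, the last holds). Time passes only in rows, so rows that do not move let the fingers close, or fill a call up. It gives the time, the measured TCP pose, the force and the opening at its end, in the units of the state.
- get_obs(): the state, without advancing time (a new reading comes with each control period).
- cams.read_camera(name): name is "scene" or "side" or "wrist"; returns a dict with "frame" (384x512x3 uint8, red, green, blue), "range_z" (384x512 float32, m along the optical axis (not along the pixel's ray), 0 where there is no reading), "camera_matrix" (3x3 intrinsics, pixels), "extrinsics" (4x4, takes a point from camera to world coordinates); the wrist camera has in their place "tool_from_camera" (4x4, takes a point from camera to tool coordinates, whose origin is the TCP and whose axes are the flange's). Camera axes: x right, y down, z forward; pixel columns grow to the right and rows downward; lengths in m; the calibration is good to about 2 mm. A picture is of the moment at which its call begins: read the wrist's pose just before it.
- job.finish_job(): hands the job in, once; it reports no verdict.
The state is a dict: "clock": time; "joint_positions": joint angles; "qvel": joint speeds; "joint_efforts": joint torques, N m; "ee_pos": TCP position; "orientation": TCP orientation; "wrist_force": force on the tool from outside, world axes, zero at the start; "torque": the same for the moment, N m; "opening": opening from 0.0 (shut) to 1.0 (fully open).
Only numpy, scipy, OpenCV 4.12 (cv2) and the standard library are available. Lean on these libraries where they do the work, as an engineer would, in place of code of your own. Each camera call takes 0.05 s, during which the arm holds its last target.

### The job

One of the three leather punches has been left standing on the round pad; pick it up and put it away in the spring rack, in the one hole of the graded row that fits its shank, fully home with its collar down on the bar and upright, then let go of it. The bar has slack along the row, so feel for the hole with a light touch and never force the punch against the rack. Leave the other two punches and everything else on the bench where they are.

Things in the scene. Friction and masses are not known exactly. Their poses are not given: they have to be found in the camera images.
- punch_14: Drive punch, plain steel, standing on its tip: from the tip up a round shank 14 mm in diameter, 28 mm long (foot chamfered 1.5 mm), a collar 32 mm in diameter, 8 mm thick, a handle 24 mm in diameter, 54 mm long; 90 mm in all, 0.16 to 0.25 kg. The three punches differ only in the shank. Origin: centre of the tip; z up along the punch. Its rack hole: the second smallest at y = -34 mm.
- punch_18: Drive punch, plain steel, standing on its tip: from the tip up a round shank 18 mm in diameter, 28 mm long (foot chamfered 1.5 mm), a collar 32 mm in diameter, 8 mm thick, a handle 24 mm in diameter, 54 mm long; 90 mm in all, 0.16 to 0.25 kg. The three punches differ only in the shank. Origin: centre of the tip; z up along the punch. Its rack hole: the middle one at y = 0.
- punch_22: Drive punch, plain steel, standing on its tip: from the tip up a round shank 22 mm in diameter, 28 mm long (foot chamfered 1.5 mm), a collar 32 mm in diameter, 8 mm thick, a handle 24 mm in diameter, 54 mm long; 90 mm in all, 0.16 to 0.25 kg. The three punches differ only in the shank. Origin: centre of the tip; z up along the punch. Its rack hole: the second largest at y = +34 mm.
- rack: Punch rack, green housing fixed to the bench: base 80 x 236 mm, end cheeks 46 mm high. Origin: centre of its underside; x across the row, y along the row towards the bigger holes, z up. Between the cheeks a wooden bar, 56 x 176 mm, top 52 mm above the origin, has a graded row of five round holes. A punch fully home has its collar on the bar and its tip 24 mm above the origin.
- row_mid (a point): Point of the housing at the nominal middle hole's mouth, 52 mm over the rack's origin; rack axes. Blind holes, 31 mm deep, in a row at nominal rack y = -68, -34, 0, 34, 68 mm, x = 0, for shanks of 10, 14, 18, 22, 26 mm in that order; each hole is 1.5 mm wider than its shank. The bar with all holes stands up to 12 mm either way along y from nominal; this reading does not show it.
- row_end (a point): Point of the housing at the nominal largest hole's mouth (rack y = +68 mm, 52 mm up). The bar is stiff in its slack: about 20 N along y shifts it. It rides on springs: it starts to sink under about 4 N downward, then 1 mm per newton, and bottoms after 8 mm at about 12 N; it rises again when let go. More than 20 N between punch and rack counts as forcing it.
- pad: Round black rubber pounding pad, fixed, 84 mm across, 10 mm thick; one punch (any of the three) stands on it, within about 15 mm of its middle. Origin: centre of its underside.
- board: Plywood rest board, fixed, 150 x 70 mm, 10 mm thick; the other two punches stand on it about 80 mm apart. Origin: centre of its underside; x along its length.
- spool_a: Bystander, leave alone: blue-grey thread spool, 44 mm across, 50 mm tall, standing. Origin: underside.
- spool_b: Bystander, leave alone: grey thread spool, 52 mm across, 60 mm tall, standing. Origin: underside.
- rivet_jar: Bystander, leave alone: closed jar of rivets, 60 mm across, 60 mm tall. Origin: underside.
- wax_tin: Bystander, leave alone: flat wax tin, 68 mm across, 28 mm tall. Origin: underside.
- hammer: Bystander, leave alone: hammer lying on the bench. Origin: underside.
- last: Bystander, leave alone: wooden shoe last, about 180 mm long, 84 mm tall. Origin: underside.
- brush: Bystander, leave alone: brush lying on the bench. Origin: underside.
Things that resemble listed ones, but are neither listed nor needed, are in the scene too. What is shaped like the punch_18 but green or orange is not meant.

How it is judged:
On the way:
1. the punch that stood on the round pad is lifted off it (((horizontal distance between punch_14 and pad below 0.07 m and height (world z) of punch_14 above 0.025 m) or (horizontal distance between punch_18 and pad below 0.07 m and height (world z) of punch_18 above 0.025 m) or (horizontal distance between punch_22 and pad below 0.07 m and height (world z) of punch_22 above 0.025 m))), for 0.05 s.
At the end, for the whole second after the job is handed in: The pad's punch stands in the rack hole of its size (15 mm of its nominal place along the row, 6 mm across), fully home (tip under 28 mm above the rack's origin), upright within 0.08 rad, at rest, released; the other two still stand within 30 mm of their places (((y of punch_14 in the frame of rack between -0.0495 and -0.0185 m and x of punch_14 in the frame of rack between -0.006 and 0.006 m and z of punch_14 in the frame of rack between 0.015 and 0.028 m and angle between punch_14's own z axis and vertical below 0.08 rad and linear speed of punch_14 below 0.02 m/s and distance of each of punch_18, punch_22 from where it was at the start of the episode below 0.03 m and angle between each of punch_18, punch_22's own z axis and vertical below 0.1 rad) or (y of punch_18 in the frame of rack between -0.0155 and 0.0155 m and x of punch_18 in the frame of rack between -0.006 and 0.006 m and z of punch_18 in the frame of rack between 0.015 and 0.028 m and angle between punch_18's own z axis and vertical below 0.08 rad and linear speed of punch_18 below 0.02 m/s and distance of each of punch_14, punch_22 from where it was at the start of the episode below 0.03 m and angle between each of punch_14, punch_22's own z axis and vertical below 0.1 rad) or (y of punch_22 in the frame of rack between 0.0185 and 0.0495 m and x of punch_22 in the frame of rack between -0.006 and 0.006 m and z of punch_22 in the frame of rack between 0.015 and 0.028 m and angle between punch_22's own z axis and vertical below 0.08 rad and linear speed of punch_22 below 0.02 m/s and distance of each of punch_14, punch_18 from where it was at the start of the episode below 0.03 m and angle between each of punch_14, punch_18's own z axis and vertical below 0.1 rad))); the robot touches nothing.
It fails at once if a punch is pressed against the rack with more than 20 N (contact force between any of punch_14, punch_18, punch_22 and rack above 20 N).
It fails at once if a second punch is moved by more than 30 mm (distance of each of punch_14, punch_18 from where it was at the start of the episode above 0.03 m or distance of each of punch_14, punch_22 from where it was at the start of the episode above 0.03 m or distance of each of punch_18, punch_22 from where it was at the start of the episode above 0.03 m).
It fails at once if a bystander is moved by more than 30 mm (distance of any of spool_a, spool_b, rivet_jar, wax_tin, hammer, last, brush from where it was at the start of the episode above 0.03 m).
It also fails if it takes over 51 s, if anything falls off the work surface, if the arm or the gripper's body presses on something with over 40 N, if the wrist force passes 120 N, or if a joint passes its speed limit or range.

## Working session

There is one attempt and no reset: what is moved stays moved. The work goes in short steps, Python scripts to look and compute and a shell command to move; the robot and the scene stay as the last step left them, time stands still between calls to the robot, and variables do not carry over. Pictures are saved under pics/ and viewed, and the job is handed in when it is done.

```bash
ls; mkdir -p pics; python3 - <<'E'
from bench import get_obs,cams
import cv2,numpy as np
o=get_obs();print(o)
for n in ["scene","side"]:
    c=cams.read_camera(n)
    cv2.imwrite(f"pics/{n}0.png",c["frame"][:,:,::-1]);np.savez(f"{n}0.npz",**c)
    print(n,c["camera_matrix"],c["extrinsics"])
E
```

```text
pics
{'clock': 0.0, 'joint_positions': array([-0.02258955,  0.33282709, -0.06469847,  1.46093435,  0.02160797,
        1.34992732, -0.088513  ]), 'qvel': array([-3.07036120e-04, -9.31716701e-05, -6.05716126e-04,  1.99770845e-03,
        5.80651971e-05, -4.79472430e-04, -1.99897333e-03]), 'joint_efforts': array([ 4.98105128e-04, -6.25449800e+01,  4.97091911e-02, -3.91610491e+01,
        1.63588714e-02,  9.83294769e-03, -6.01235030e-06]), 'ee_pos': array([ 6.24619325e-01, -1.61978176e-05,  2.30547235e-01]), 'orientation': array([-4.67725827e-04,  7.07107419e-01,  7.07105796e-01, -5.21011420e-04]), 'wrist_force': array([ 0.60657068, -0.26087787,  0.23912691]), 'torque': array([-0.02272641, -0.01168476, -0.02314479]), 'opening': 1.0020039967149794}
scene [[358.32251511   0.         254.54579152]
 [  0.         358.32251511 191.96637483]
 [  0.           0.           1.        ]] [[ 0.6051687   0.55966479 -0.56616796  1.13359059]
 [ 0.79595877 -0.43863047  0.41719653 -0.37971331]
 [-0.01484831 -0.70312064 -0.71091553  0.81485225]
 [ 0.          0.          0.          1.        ]]
side [[408.66832593   0.         263.59812594]
 [  0.         408.66832593 192.42016039]
 [  0.           0.           1.        ]] [[-0.86685541 -0.37749966  0.32566193  0.21759544]
 [-0.49846073  0.66924536 -0.55104224  0.57181108]
 [-0.00992948 -0.64000363 -0.76830772  0.8099501 ]
 [ 0.          0.          0.          1.        ]]
```

View pics/scene0.png

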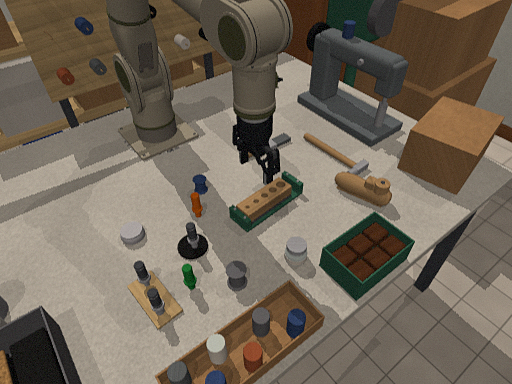

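View pics/side0.png

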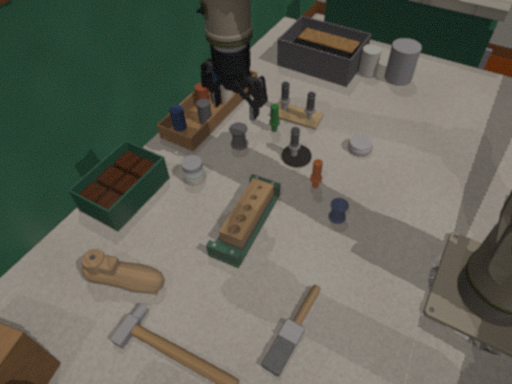

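Pad with its punch at scene (193,243) / side (295,145). The rack is at scene (268,200) / side (245,220), the board at (152,295). Green and orange decoys stand nearby. Next I'll build measured top-down views.

```bash
cat > h.py <<'E'
import numpy as np,cv2
def cloud(c,T=None):
    K=c["camera_matrix"];Z=c["range_z"];T=c["extrinsics"] if T is None else T
    v,u=np.mgrid[:Z.shape[0],:Z.shape[1]]
    P=np.stack([(u-K[0,2])/K[0,0]*Z,(v-K[1,2])/K[1,1]*Z,Z],-1)@T[:3,:3].T+T[:3,3]
    P[Z<=0]=np.nan
    return P
E
python3 - <<'E'
from h import *
for n,(u0,u1,v0,v1) in dict(scene=(110,320,160,340),side=(150,390,70,270)).items():
    c=dict(np.load(n+"0.npz"));P=cloud(c)
    cv2.imwrite(f"pics/{n}0z.png",cv2.resize(c["frame"][v0:v1,u0:u1,::-1],None,fx=3,fy=3,interpolation=cv2.INTER_CUBIC))
    hsv=cv2.cvtColor(c["frame"],cv2.COLOR_RGB2HSV)
    m=np.isfinite(P[...,2])
    # top-down orthographic, 1px = 1mm, x 0.25..1.05?, y -0.5..0.5
    img=np.zeros((600,800,3),np.uint8);zz=np.full((600,800),-1.)
    q=P[m];col=c["frame"][m]
    r=((0.9-q[:,0])*1000).astype(int);cc=((0.4-q[:,1])*1000).astype(int)
    o=np.argsort(q[:,2])
    ok=(r>=1)&(r<599)&(cc>=1)&(cc<799)
    for i in o[ok[o]]:
        if q[i,2]<0.13: img[r[i]-1:r[i]+2,cc[i]-1:cc[i]+2]=col[i][::-1]
    cv2.imwrite(f"pics/{n}0top.png",img)
    g=m&(hsv[...,0]>60)&(hsv[...,0]<85)&(hsv[...,1]>110)&(P[...,2]>0.005)&(P[...,2]<.06)
    L,lab,st,ce=cv2.connectedComponentsWithStats(g.astype(np.uint8))
    for i in range(1,L):
        if st[i,4]>40: print(n,ce[i],st[i],np.nanmedian(P[lab==i],0))
E
```

```text
scene [266.3125     204.42578125] [229 172  74  59 512] [0.57503298 0.06522823 0.02383926]
scene [357.84587814 233.88172043] [327 217  71  36 279] [0.80973898 0.20249062 0.04858232]
scene [358.82546495 274.41917024] [320 246  92  53 699] [0.92248568 0.06925331 0.03281575]
scene [189.85454545 281.41818182] [184 276  12  13 110] [ 0.66244146 -0.23609384  0.03598416]
side [73.51498222 51.88725241] [   0    0  165  109 1969] [ 1.44622191 -0.20232802  0.03155292]
side [408.82785603  32.52895149] [ 326    6  161   53 1278] [ 0.45205243 -0.9012012   0.03517495]
side [ 88.27272727 208.95454545] [ 82 205  14  10  44] [0.88499245 0.26876458 0.03647806]
```

```bash
python3 -m crank '[[0,0,-20,0,0,0,1],[0,0,0,0,0,0,1],[0,0,0,0,0,0,1],[0,0,0,0,0,0,1],[0,0,0,0,0,0,1]]' 40; python3 - <<'E'
from bench import get_obs,cams
import cv2,numpy as np
o=get_obs();c=cams.read_camera("wrist");print(o["ee_pos"],o["orientation"],c["tool_from_camera"],c["camera_matrix"])
cv2.imwrite("pics/w0.png",c["frame"][:,:,::-1]);np.savez("w0.npz",ee=o["ee_pos"],q=o["orientation"],**c)
E
```

```text
clock: 0.6
ee_pos: [0.6235, -0.0001, 0.2479]
orientation: [-0.002, 0.707, 0.707, -0.002]
wrist_force: [0.9, 0.2, -0.2]
opening: 1.003
[ 6.23454819e-01 -9.08008104e-05  2.47872446e-01] [-0.00206365  0.70707698  0.70712981 -0.002306  ] [[ 7.49415729e-04 -9.47890852e-01 -3.18594369e-01  8.20417839e-02]
 [ 9.99999518e-01  9.12230648e-04 -3.61838528e-04 -7.62214259e-04]
 [ 6.33614978e-04 -3.18593944e-01  9.47891079e-01 -1.43336062e-01]
 [ 0.00000000e+00  0.00000000e+00  0.00000000e+00  1.00000000e+00]] [[340.82810258   0.         251.48512086]
 [  0.         340.82810258 189.07687693]
 [  0.           0.           1.        ]]
```

View pics/scene0top.png

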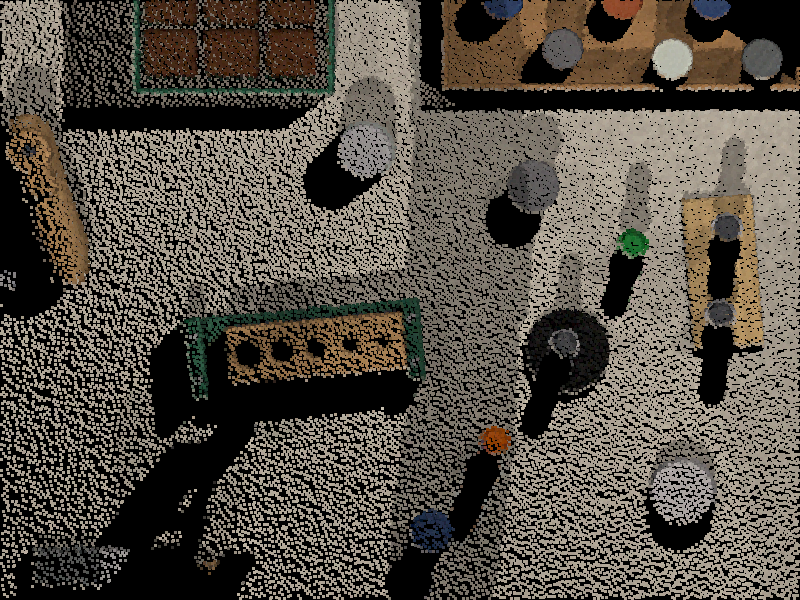

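View pics/side0top.png

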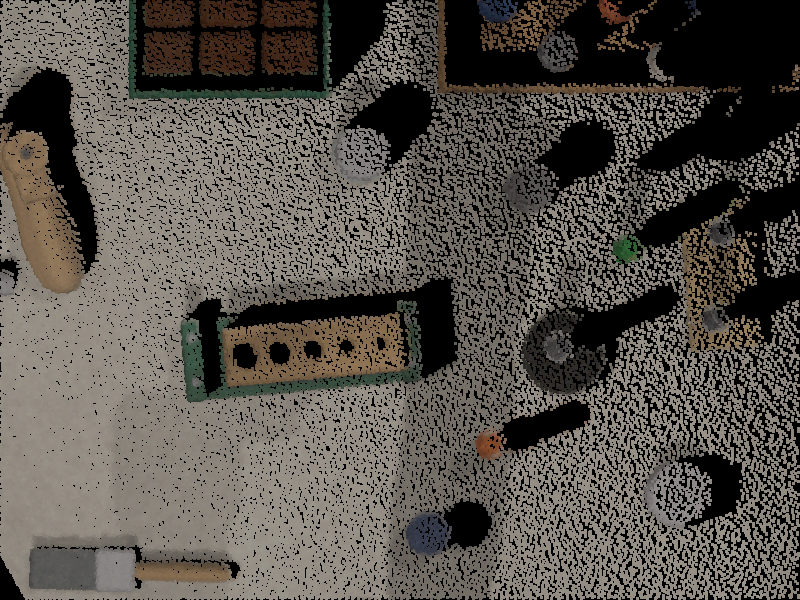

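View pics/scene0z.png

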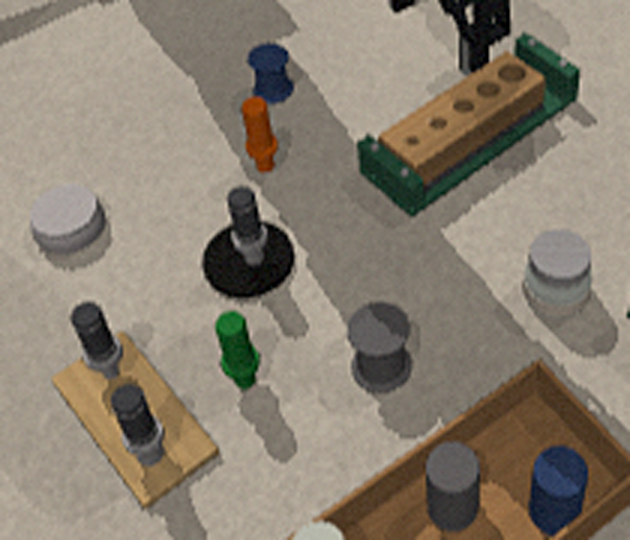

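View pics/w0.png

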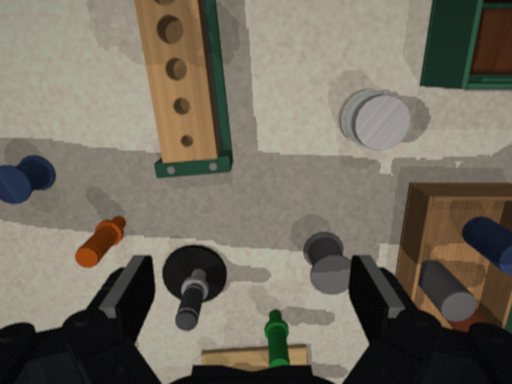

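View pics/side0z.png

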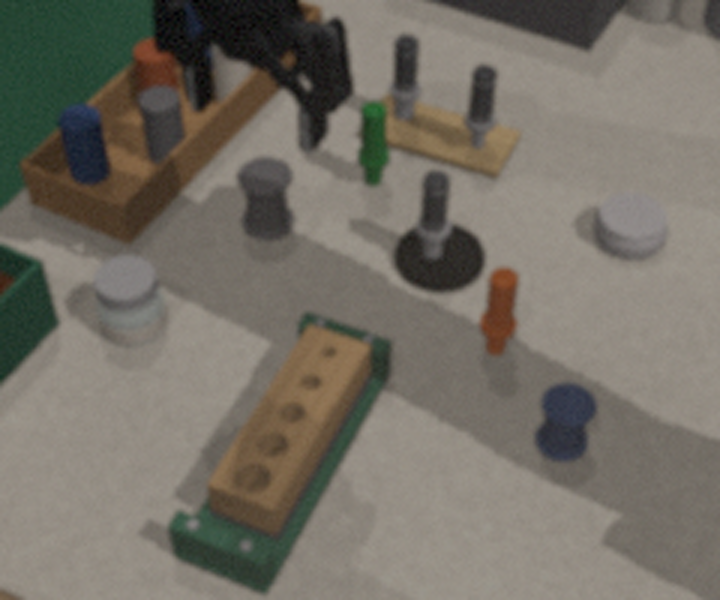

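Pad's punch is roughly at world (0.556,-0.163), rack centre about (0.552,0.097), with the row near world y. I'll take a closer oblique wrist look to size the shank.

```bash
python3 -m crank '[[-15,-22,36,0,0,0,1],[-15,-22,36,0,0,0,1],[-15,-22,36,0,0,0,1],[0,0,0,0,0,0,1],[0,0,0,0,0,0,1]]'; cat > look.py <<'E'
import sys,numpy as np,cv2
from bench import get_obs,cams
n=sys.argv[1]
o=get_obs();c=cams.read_camera("wrist");cv2.imwrite(f"pics/{n}.png",c["frame"][:,:,::-1])
from scipy.spatial.transform import Rotation as R
T=np.eye(4);T[:3,:3]=R.from_quat(o["orientation"],scalar_first=True).as_matrix();T[:3,3]=o["ee_pos"]
c["extrinsics"]=T@c["tool_from_camera"];np.savez(n+".npz",ee=o["ee_pos"],q=o["orientation"],**c)
print(o["clock"],o["ee_pos"],o["orientation"],o["wrist_force"])
E
python3 look.py w1
```

```text
clock: 1.15
ee_pos: [0.5538, -0.0457, 0.1353]
orientation: [-0.003, 0.707, 0.708, -0.002]
wrist_force: [0.6, 1.1, 0.8]
opening: 1.0
1.15 [ 0.55376316 -0.04571823  0.13530306] [-0.00254074  0.70669701  0.70750829 -0.00221394] [0.55182763 1.0854458  0.79340803]
```

View pics/w1.png

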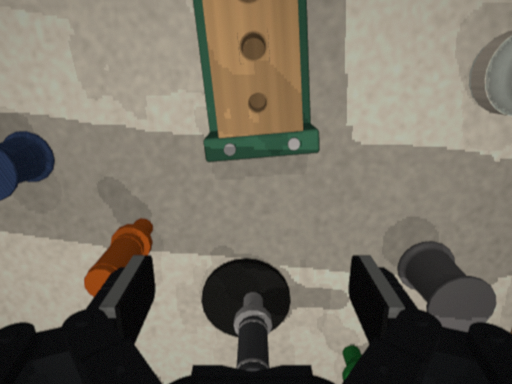

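```bash
python3 - <<'E'
from h import *
c=dict(np.load("w1.npz"));P=cloud(c);K=c["camera_matrix"]
cv2.imwrite("pics/w1z.png",cv2.resize(c["frame"][250:380,190:310,::-1],None,fx=5,fy=4.6,interpolation=cv2.INTER_CUBIC))
f=c["frame"].astype(int).sum(-1)//3
for v in range(290,345,2): print(v,f[v,234:272:1].tolist())
for v in (296,300,304,320,326,350): print(v,P[v,252].round(4),c["range_z"][v,252])
E
```

```text
290 [21, 22, 22, 21, 23, 22, 22, 21, 21, 23, 21, 26, 19, 24, 22, 25, 24, 23, 21, 21, 24, 22, 25, 21, 21, 23, 26, 28, 21, 25, 24, 22, 22, 15, 19, 18, 19, 16]
292 [21, 24, 19, 21, 20, 22, 26, 22, 23, 22, 20, 24, 24, 30, 35, 43, 54, 58, 57, 56, 52, 49, 42, 31, 19, 17, 23, 19, 23, 22, 22, 18, 17, 17, 15, 14, 17, 12]
294 [21, 20, 22, 19, 22, 19, 20, 19, 21, 18, 23, 41, 62, 71, 77, 77, 76, 73, 72, 72, 70, 67, 64, 63, 55, 44, 31, 20, 16, 15, 18, 15, 17, 19, 14, 16, 20, 18]
296 [20, 20, 20, 20, 19, 18, 20, 20, 23, 24, 49, 71, 82, 80, 80, 75, 73, 69, 68, 67, 65, 63, 62, 63, 62, 59, 55, 36, 21, 15, 17, 15, 16, 17, 16, 14, 17, 19]
298 [20, 18, 20, 20, 19, 20, 22, 21, 22, 47, 75, 84, 83, 80, 78, 75, 73, 70, 66, 66, 64, 63, 63, 63, 62, 62, 58, 54, 37, 21, 12, 10, 20, 19, 15, 15, 15, 19]
300 [21, 21, 24, 21, 19, 20, 21, 20, 24, 49, 77, 84, 81, 79, 77, 74, 70, 69, 64, 63, 62, 61, 63, 62, 62, 59, 60, 54, 44, 25, 18, 16, 18, 17, 17, 19, 17, 13]
302 [24, 24, 21, 22, 20, 23, 23, 22, 31, 55, 80, 84, 81, 79, 80, 73, 68, 62, 61, 61, 62, 61, 62, 62, 62, 59, 59, 54, 45, 23, 19, 18, 14, 19, 17, 17, 16, 19]
3
[... 3005 characters left out ...]
6, 36, 36, 34, 35, 35, 33, 31, 31, 30, 30, 26, 28, 26, 28, 28, 26, 27, 26, 24, 27, 27, 27, 22, 25, 25, 81, 150, 163, 161, 161]
342 [162, 163, 161, 144, 79, 35, 34, 35, 36, 34, 33, 33, 31, 31, 30, 28, 32, 29, 28, 27, 28, 29, 27, 27, 27, 25, 26, 26, 27, 24, 22, 22, 23, 68, 131, 158, 162, 160]
344 [159, 158, 150, 125, 66, 32, 35, 34, 34, 36, 34, 31, 33, 32, 30, 30, 30, 32, 29, 26, 27, 27, 29, 26, 28, 26, 26, 29, 27, 24, 22, 24, 23, 65, 126, 155, 161, 160]
296 [ 0.5528 -0.1537  0.0169] 0.30865523
300 [ 0.5528 -0.153   0.0236] 0.30206653
304 [ 0.5528 -0.153   0.0292] 0.2966841
320 [ 0.553  -0.1496  0.0537] 0.27239463
326 [ 0.553  -0.1496  0.0606] 0.2659023
350 [ 0.5532 -0.1504  0.0842] 0.24379766
```

View pics/w1z.png

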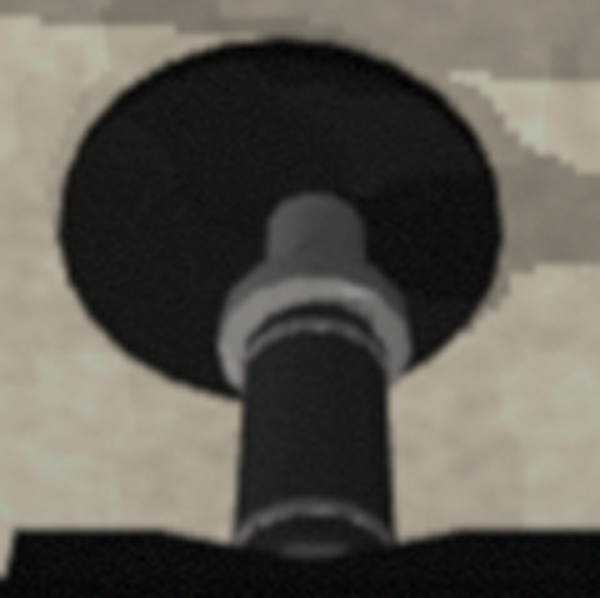

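Shank is about 19.6 px at 0.304 m, so about 17.6 mm; the collar measures about 31 mm on the same scale. This is punch_18, which goes in the middle hole. Its axis is near (0.553,-0.161). Next I'll move above it.

```bash
python3 -m crank '[[-39,0,0,0,0,0,1],[-39,0,0,0,0,0,1],[-37,0,0,0,0,0,1],[0,0,0,0,0,0,1],[0,0,0,0,0,0,1]]' 60; python3 look.py w2
```

```text
clock: 1.7
ee_pos: [0.5612, -0.1614, 0.1409]
orientation: [0.001, 0.704, 0.71, 0.001]
wrist_force: [0.4, 0.9, 0.1]
opening: 1.001
1.7 [ 0.56116209 -0.1614295   0.14086992] [0.00111188 0.70419528 0.71000489 0.00090677] [0.42017993 0.8992601  0.11970969]
```

View pics/w2.png

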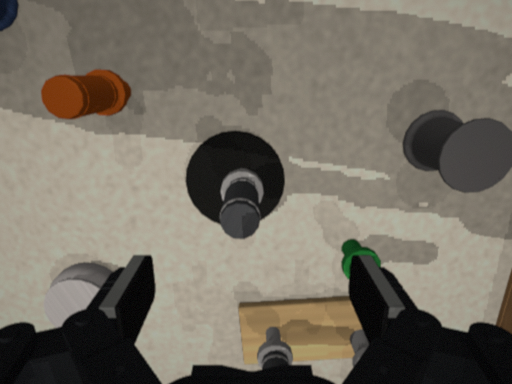

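```bash
python3 - <<'E'
from h import *
c=dict(np.load("w2.npz"));P=cloud(c)
m=(P[...,2]>0.093)&(P[...,2]<0.115);m[:,:180]=0;m[:,300:]=0;m[:190]=0;m[260:]=0
q=P[m];print(len(q),q.min(0),q.max(0),(np.percentile(q,2,axis=0)+np.percentile(q,98,axis=0))/2,q.mean(0))
m=(P[...,2]>0.04)&(P[...,2]<0.05);m[:,180:300]&=True;m[:,:180]=0;m[:,300:]=0;m[230:]=0
q=P[m];print(len(q),q.mean(0),q.min(0),q.max(0))
E
```

```text
1318 [ 0.5414963  -0.17303618  0.0930669 ] [ 0.56507645 -0.14876698  0.10250013] [ 0.55344729 -0.16052229  0.09802577] [ 0.55340129 -0.15957857  0.09997634]
490 [ 0.55375592 -0.15322874  0.04621457] [ 0.53729738 -0.16914624  0.04004548] [ 0.56918409 -0.14556147  0.04999289]
```

Handle top centre is (0.553,-0.161,0.100), which matches the expected height. Descending.

```bash
python3 -m crank '[[0,-8,20,0,0,0,1],[0,0,30,0,0,0,1],[0,0,25,0,0,0,1],[0,0,8,0,0,0,1],[0,0,0,0,0,0,1]]' 60; python3 -c "
from bench import get_obs;print(get_obs())"
```

```text
clock: 2.25
ee_pos: [0.5586, -0.156, 0.0595]
orientation: [0.004, 0.701, 0.713, 0.004]
wrist_force: [0.3, 0.9, 0.2]
opening: 0.998
{'clock': 2.25, 'joint_positions': array([ 0.187212  ,  0.38116748,  0.00889316,  1.77821409, -0.00612953,
        0.97158064,  0.21507635]), 'qvel': array([-0.01170585, -0.00307757, -0.00524725, -0.00655756, -0.00166265,
        0.00772006, -0.00292539]), 'joint_efforts': array([ 1.42023275e-01, -5.86863720e+01,  1.17821518e+00, -3.27048075e+01,
        1.12459689e-02, -4.23758151e-01,  1.68026992e-03]), 'ee_pos': array([ 0.55859498, -0.15603434,  0.05954074]), 'orientation': array([0.00396808, 0.70134696, 0.71279963, 0.00365964]), 'wrist_force': array([0.32617205, 0.90442734, 0.21911092]), 'torque': array([0.03092925, 0.02693171, 0.03079789]), 'opening': 0.9982009160885604}
```

```bash
python3 -m crank '[[-4.5,-5.5,5,0.6,0,0,1],[-0.5,0,0,0,0,0,1],[0,0,0,0,0,0,1],[0,0,0,0,0,0,1],[0,0,0,0,0,0,1]]' 60; python3 - <<'E'
from bench import get_obs
from scipy.spatial.transform import Rotation as R
o=get_obs();print(o["ee_pos"],R.from_quat(o["orientation"],scalar_first=True).as_matrix().round(4))
E
```

```text
clock: 2.75
ee_pos: [0.5557, -0.1612, 0.0585]
orientation: [0.002, 0.701, 0.713, 0.001]
wrist_force: [-0.1, 0.2, -0.2]
opening: 0.996
[ 0.55567143 -0.16119641  0.05850859] [[-0.0173  0.9998  0.0052]
 [ 0.9998  0.0174 -0.0015]
 [-0.0016  0.0052 -1.    ]]
```

```bash
python3 -m crank '[[0,-4,5,0.4,0,0,1],[0,0,0,0,0,0,1],[0,0,0,0,0,0,0],[0,0,0,0,0,0,0],[0,0,0,0,0,0,0]]' 60; python3 -m crank '[[0,0,0,0,0,0,0],[0,0,0,0,0,0,0],[0,0,0,0,0,0,0],[0,0,0,0,0,0,0],[0,0,0,0,0,0,0]]' 80;python3 - <<'E'
from bench import get_obs
from scipy.spatial.transform import Rotation as R
o=get_obs();print(o["ee_pos"],o["opening"],o["wrist_force"],R.from_quat(o["orientation"],scalar_first=True).as_matrix().round(4))
E
```

```text
clock: 3.25
ee_pos: [0.5515, -0.1613, 0.0534]
orientation: [-0.0, 0.701, 0.713, -0.001]
wrist_force: [-0.3, 1.1, 0.2]
opening: 0.516
clock: 3.75
ee_pos: [0.5517, -0.1613, 0.0536]
orientation: [0.0, 0.701, 0.713, -0.001]
wrist_force: [0.3, -0.1, -0.4]
opening: 0.263
[ 0.55169353 -0.16129848  0.05355489] 0.26329496813267883 [ 0.29215325 -0.05028717 -0.44909698] [[-0.0173  0.9998 -0.0015]
 [ 0.9998  0.0173 -0.0018]
 [-0.0017 -0.0015 -1.    ]]
```

Gripped (opening 0.263 is about 22–24 mm). Lift straight up.

```bash
python3 -m crank '[[0,0,-10,0,0,0,0],[0,0,-30,0,0,0,0],[0,0,-35,0,0,0,0],[0,0,-35,0,0,0,0],[0,0,0,0,0,0,0]]' 80;python3 look.py w3;  python3 - <<'E'
from bench import get_obs
from scipy.spatial.transform import Rotation as R
o=get_obs();print(o["ee_pos"],o["opening"],o["wrist_force"],R.from_quat(o["orientation"],scalar_first=True).as_matrix().round(4))
E
```

```text
clock: 4.25
ee_pos: [0.5501, -0.1607, 0.1679]
orientation: [-0.002, 0.701, 0.713, -0.002]
wrist_force: [2.0, 0.2, -2.0]
opening: 0.259
4.25 [ 0.55005536 -0.16074592  0.16788262] [-0.0019273   0.70095924  0.71319453 -0.00244802] [ 2.00705529  0.23179076 -2.00603946]
[ 0.54894158 -0.16047748  0.16542105] 0.2647778081787954 [ 0.64943946  0.2978209  -2.78833574] [[-1.740e-02  9.998e-01 -9.200e-03]
 [ 9.998e-01  1.740e-02 -2.000e-04]
 [-0.000e+00 -9.200e-03 -1.000e+00]]
```

View pics/w3.png

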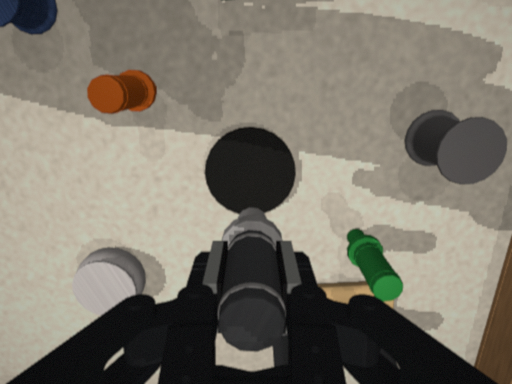

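```bash
python3 - <<'E'
from h import *
# rack hole centres: dark blobs within wooden bar, back-projected on z=0.052
for n in ["scene0","side0","w0","w1","w2"]:
    c=dict(np.load(n+".npz"))
    if n=="w0":
        from scipy.spatial.transform import Rotation as R
        T=np.eye(4);T[:3,:3]=R.from_quat(c["q"],scalar_first=True).as_matrix();T[:3,3]=c["ee"];c["extrinsics"]=T@c["tool_from_camera"]
    P=cloud(c);T=c["extrinsics"];K=c["camera_matrix"]
    hsv=cv2.cvtColor(c["frame"],cv2.COLOR_RGB2HSV)
    near=(abs(P[...,0]-.552)<.045)&(abs(P[...,1]-.095)<.13)
    wood=near&(P[...,2]>.045)&(P[...,2]<.06)&(hsv[...,0]<25)&(hsv[...,1]>60)
    cnt,_=cv2.findContours(wood.astype(np.uint8),cv2.RETR_CCOMP,cv2.CHAIN_APPROX_NONE)
    print(n,"bar z",np.median(P[wood],0) if wood.any() else None)
    cn,hi=cv2.findContours(cv2.morphologyEx(wood.astype(np.uint8),cv2.MORPH_CLOSE,np.ones((1,1))),cv2.RETR_CCOMP,cv2.CHAIN_APPROX_NONE)
    for k,h in zip(cn,hi[0] if hi is not None else []):
        if h[3]>=0 and len(k)>=8:
            # inner hole boundary, fit on plane z=.052
            uv=k[:,0].astype(float)
            d=np.c_[(uv[:,0]-K[0,2])/K[0,0],(uv[:,1]-K[1,2])/K[1,1],np.ones(len(uv))]@T[:3,:3].T
            X=T[:3,3]+d*((0.052-T[2,3])/d[:,2:])
            (cx,cy),r=cv2.minEnclosingCircle(X[:,:2].astype(np.float32)*1000)
            print("  hole",uv.mean(0).round(1),round(cx,1),round(cy,1),"d",round(2*r,1), X[:,:2].mean(0).round(4))
E
```

```text
scene0 bar z [0.55521365 0.07194449 0.05046795]
  hole [247.2 206.7] 559.7 15.3 d 12.9 [0.5604 0.0153]
  hole [256.2 200.8] 558.0 49.5 d 18.4 [0.5579 0.05  ]
  hole [264. 195.] 553.5 82.4 d 23.7 [0.5534 0.0824]
  hole [272.4 189.5] 550.6 116.7 d 26.7 [0.5508 0.1165]
  hole [280.2 184.1] 547.4 149.6 d 30.8 [0.5477 0.1502]
side0 bar z [0.55091241 0.08773715 0.05177203]
  hole [233.7 229.7] 543.7 155.4 d 29.9 [0.5431 0.1556]
  hole [240.3 218.4] 546.2 122.0 d 25.8 [0.5467 0.1217]
  hole [246.9 207.8] 550.2 88.0 d 21.9 [0.5496 0.088 ]
  hole [253.3 197.6] 552.1 53.6 d 17.0 [0.5523 0.0543]
  hole [259.5 187.9] 554.8 20.6 d 12.2 [0.5547 0.0207]
w0 bar z [0.55175148 0.0750751  0.0528927 ]
  hole [187.3 140.3] 556.9 19.2 d 12.3 [0.557  0.0193]
  hole [182.4 106. ] 554.1 52.7 d 16.2 [0.5541 0.0528]
  hole [176.8  69.3] 551.4 86.2 d 20.6 [0.551  0.0864]
  hole [170.8  30.3] 548.1 119.6 d 24.2 [0.5479 0.1198]
w1 bar z [0.55388481 0.04086938 0.05281794]
  hole [257.8 102.7] 556.3 19.2 d 12.1 [0.5563 0.0191]
  hole [253.3  47.2] 553.3 52.3 d 16.1 [0.5533 0.0523]
w2 bar z None
```

Middle hole seen at: wrist (0.551,0.086), scene (0.5535,0.082), side (0.550,0.088), with diameters around 20–23 mm and 34 mm spacing, as it should be. Moving there high, then looking.

```bash
python3 -m crank '[[30,0,0,0,0,0,0],[48,2,0,0,0,0,0],[48,2,0,0,0,0,0],[48,2,0,0,0,0,0],[0,0,0,0,0,0,0]]' 80;python3 -m crank '[[40,0,0,-0.3,0,0,0],[22,0,0,0,0,0,0],[0,0,0,0,0,0,0],[0,0,0,0,0,0,0],[0,0,0,0,0,0,0]]' 80; cat > st.py <<'E'
from bench import get_obs
from scipy.spatial.transform import Rotation as R
o=get_obs();M=R.from_quat(o["orientation"],scalar_first=True).as_matrix()
print("t",round(o["clock"],2),"ee",(o["ee_pos"]*1000).round(2),"open",round(o["opening"],3),"F",o["wrist_force"].round(2),"T",o["torque"].round(3));print("z",M[:,2].round(4),"x",M[:,0].round(4))
E
python3 st.py
```

```text
clock: 4.8
ee_pos: [0.5487, 0.0174, 0.1609]
orientation: [-0.005, 0.703, 0.711, -0.006]
wrist_force: [-0.4, -0.2, -1.0]
opening: 0.266
clock: 5.3
ee_pos: [0.5446, 0.0806, 0.156]
orientation: [-0.006, 0.702, 0.712, -0.008]
wrist_force: [-0.1, -0.4, -1.8]
opening: 0.263
t 5.3 ee [544.64  80.61 155.97] open 0.263 F [-0.12 -0.37 -1.83] T [ 0.012 -0.039 -0.018]
z [-0.0192 -0.0029 -0.9998] x [-0.0144  0.9999 -0.0026]
```

```bash
python3 -m crank '[[5.5,7,10,-1.0,0,0,0],[0,0,10,-0.3,0,0,0],[0,0,0,0,0,0,0],[0,0,0,0,0,0,0],[0,0,0,0,0,0,0]]' 80;python3 st.py; python3 look.py w4
```

```text
clock: 5.8
ee_pos: [0.5511, 0.0801, 0.1344]
orientation: [0.002, 0.705, 0.71, -0.001]
wrist_force: [-0.3, 0.2, -1.8]
opening: 0.263
t 5.8 ee [551.15  80.08 134.38] open 0.263 F [-0.26  0.16 -1.79] T [-0.006  0.039  0.019]
z [ 0.0019 -0.0049 -1.    ] x [-0.0072  1.     -0.0049]
5.8 [0.55114703 0.08007678 0.13438294] [ 0.00237514  0.70455833  0.7096413  -0.00106914] [-0.25963839  0.15876556 -1.78864925]
```

View pics/w4.png

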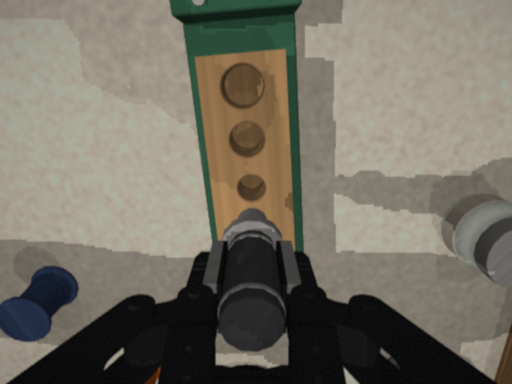

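The view shows three holes at (242,85), (247,138) and (251,187), the largest at the far end, so they should be the 26, 22 and 18 holes. The punch foot is at about (252,212).

```bash
cat > holes.py <<'E'
import sys
from h import *
n=sys.argv[1]
c=dict(np.load(n+".npz"));P=cloud(c);T=c["extrinsics"];K=c["camera_matrix"]
hsv=cv2.cvtColor(c["frame"],cv2.COLOR_RGB2HSV)
wood=(P[...,2]>.044)&(P[...,2]<.06)&(hsv[...,0]<25)&(hsv[...,1]>60)&(abs(P[...,0]-.552)<.045)
print("bar z",np.median(P[wood],0))
cn,hi=cv2.findContours(wood.astype(np.uint8),cv2.RETR_CCOMP,cv2.CHAIN_APPROX_NONE)
for k,h in zip(cn,hi[0]):
    if h[3]>=0 and len(k)>=12:
        uv=k[:,0].astype(float)
        d=np.c_[(uv[:,0]-K[0,2])/K[0,0],(uv[:,1]-K[1,2])/K[1,1],np.ones(len(uv))]@T[:3,:3].T
        X=T[:3,3]+d*((0.052-T[2,3])/d[:,2:])
        (cx,cy),r=cv2.minEnclosingCircle(X[:,:2].astype(np.float32)*1000)
        print("hole",uv.mean(0).round(1),"bbox",cv2.boundingRect(k),round(cx,1),round(cy,1),"d",round(2*r,1))
f=c["frame"].astype(int).mean(-1).astype(int)
E
python3 holes.py w4; python3 - <<'E'
from h import *
c=dict(np.load("w4.npz"));P=cloud(c)
for v in range(206,250,4): print(v,P[v,252].round(4))
cv2.imwrite("pics/w4z.png",cv2.resize(c["frame"][160:260,190:310,::-1],None,fx=6,fy=6,interpolation=cv2.INTER_CUBIC))
E
```

```text
bar z [0.54902425 0.11932028 0.0527743 ]
hole [251.3 186.1] bbox (237, 174, 29, 25) 550.1 88.4 d 19.7
hole [247.1 138.2] bbox (230, 122, 36, 34) 547.5 121.7 d 24.1
hole [242.6  86. ] bbox (221, 64, 44, 45) 544.3 154.5 d 27.6
206 [0.5509 0.0734 0.0527]
210 [0.5506 0.088  0.0956]
214 [0.5506 0.0886 0.1029]
218 [0.5505 0.0955 0.1241]
222 [0.5505 0.0947 0.127 ]
226 [0.5505 0.093  0.128 ]
230 [0.5505 0.0907 0.1274]
234 [0.5505 0.092  0.1344]
238 [0.5505 0.092  0.1384]
242 [0.5505 0.0913 0.1409]
246 [0.5505 0.0914 0.1449]
```

View pics/w4z.png

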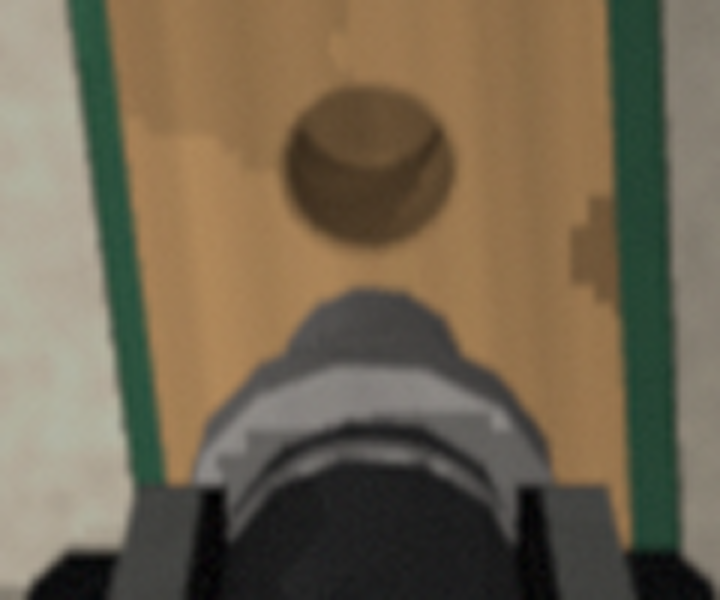

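```bash
python3 -m crank '[[4,0,12,0.2,0.2,0,0],[3,0,12,0,0,0,0],[0,0,4,0,0,0,0],[0,0,0,0,0,0,0],[0,0,0,0,0,0,0]]' 80;python3 st.py; python3 look.py w5; python3 holes.py w5
```

```text
clock: 6.35
ee_pos: [0.551, 0.0878, 0.1039]
orientation: [-0.0, 0.704, 0.71, -0.001]
wrist_force: [-0.2, -0.1, -2.2]
opening: 0.262
t 6.35 ee [551.03  87.78 103.85] open 0.262 F [-0.19 -0.14 -2.21] T [0.023 0.055 0.006]
z [-0.0021 -0.001  -1.    ] x [-0.0075  1.     -0.001 ]
6.35 [0.55102811 0.08778045 0.10385417] [-4.10557930e-04  7.04437061e-01  7.09765473e-01 -1.10997510e-03] [-0.19409765 -0.13658584 -2.20715514]
bar z [0.54770342 0.13048377 0.05277445]
hole [247.3 160.7] bbox (228, 143, 40, 37) 547.4 122.2 d 23.4
hole [242.3 102.4] bbox (218, 77, 49, 51) 544.4 154.8 d 27.4
```

```bash
python3 - <<'E'
from h import *
c=dict(np.load("w5.npz"))
cv2.imwrite("pics/w5z.png",cv2.resize(c["frame"][130:260,180:320,::-1],None,fx=5.6,fy=4.6,interpolation=cv2.INTER_CUBIC))
from bench import cams
for n,(u0,u1,v0,v1) in dict(scene=(220,320,150,240),side=(200,300,130,260)).items():
    c=cams.read_camera(n);np.savez(n+"5.npz",**c)
    cv2.imwrite(f"pics/{n}5z.png",cv2.resize(c["frame"][v0:v1,u0:u1,::-1],None,fx=5,fy=4.5,interpolation=cv2.INTER_CUBIC))
E
```

```text
(no output)
```

View pics/w5z.png

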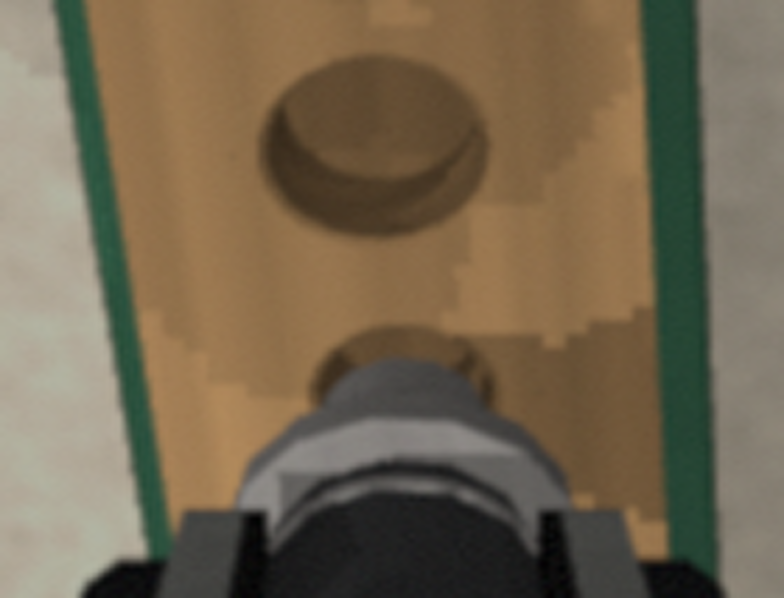

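View pics/side5z.png

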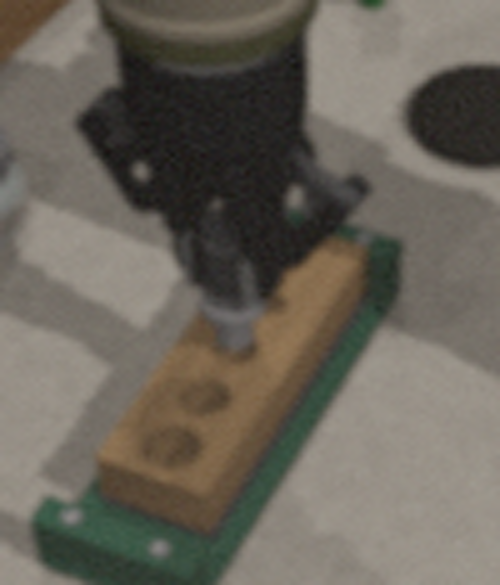

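View pics/scene5z.png

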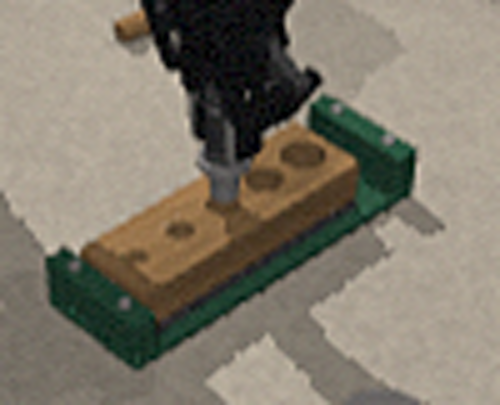

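```bash
python3 - <<'E'
from h import *
c=dict(np.load("w5.npz"));P=cloud(c);T=c["extrinsics"];K=c["camera_matrix"]
def ray(u,v,z):
    d=T[:3,:3]@np.array([(u-K[0,2])/K[0,0],(v-K[1,2])/K[1,1],1]);return (T[:3,3]+d*(z-T[2,3])/d[2])*1000
print("hole far edge",ray(252,200.7,.052)," foot front",ray(252,208.3,.0604),ray(252,208.3,.0619))
for v in range(196,222,2): print(v,(P[v,248:257:4]*1000).round(1).tolist())
for v in (210,212,214):
    print(v,[(u,round(P[v,u,2]*1000)) for u in range(230,274,2)])
E
```

```text
hole far edge [550.33643477  96.67597606  52.        ]  foot front [550.36208679  95.04955933  60.4       ] [550.3588455   95.65138513  61.9       ]
196 [[547.9, 99.8, 52.1], [550.3, 100.0, 52.7], [552.7, 100.1, 52.9]]
198 [[547.9, 98.8, 52.9], [550.3, 98.6, 52.3], [552.7, 98.7, 52.6]]
200 [[547.9, 97.1, 52.0], [550.3, 97.3, 52.6], [552.7, 98.0, 54.1]]
202 [[547.6, 84.3, 21.6], [550.4, 84.6, 22.4], [553.2, 84.3, 21.5]]
204 [[547.6, 83.0, 22.2], [550.4, 82.9, 21.9], [553.2, 82.9, 21.9]]
206 [[547.6, 81.5, 22.4], [550.4, 81.2, 21.4], [553.3, 81.4, 22.0]]
208 [[547.6, 79.8, 21.8], [550.4, 96.5, 63.6], [553.3, 79.5, 20.9]]
210 [[548.1, 96.1, 65.6], [550.4, 96.4, 66.4], [552.6, 96.3, 66.1]]
212 [[548.1, 96.3, 69.1], [550.4, 96.7, 70.0], [552.6, 95.9, 68.0]]
214 [[548.1, 96.2, 71.9], [550.4, 95.9, 71.0], [552.6, 96.0, 71.3]]
216 [[548.3, 103.3, 91.3], [550.3, 102.7, 89.7], [552.3, 103.0, 90.4]]
218 [[548.4, 102.9, 92.9], [550.3, 102.9, 92.8], [552.3, 102.9, 92.7]]
220 [[548.4, 102.9, 95.1], [550.3, 103.7, 97.0], [552.3, 103.0, 95.4]]
210 [(230, 52), (232, 52), (234, 53), (236, 53), (238, 34), (240, 29), (242, 26), (244, 64), (246, 64), (248, 66), (250, 66), (252, 66), (254, 66), (256, 66), (258, 65), (260, 23), (262, 27), (264, 30), (266, 38), (268, 53), (270, 53), (272, 53)]
212 [(230, 53), (232, 53), (234, 52), (236, 53), (238, 39), (240, 33), (242, 64), (244, 66), (246, 67), (248, 69), (250, 69), (252, 70), (254, 69), (256, 68), (258, 67), (260, 66), (262, 64), (264, 33), (266, 39), (268, 53), (270, 53), (272, 52)]
214 [(230, 52), (232, 54), (234, 53), (236, 51), (238, 40), (240, 64), (242, 68), (244, 69), (246, 70), (248, 72), (250, 71), (252, 71), (254, 73), (256, 71), (258, 71), (260, 68), (262, 67), (264, 65), (266, 42), (268, 52), (270, 52), (272, 52)]
```

Shank axis (550.4, ~87.0) against hole (550.4, 87–88): within 1 mm. Now a light descent to feel for the mouth.

```bash
python3 -m crank '[[0.3,0,4,0,0,0,0],[0,0,3,0,0,0,0],[0,0,1,0,0,0,0],[0,0,1,0,0,0,0],[0,0,0,0,0,0,0]]' 80;python3 st.py
```

```text
clock: 7.0
ee_pos: [0.5518, 0.0879, 0.0953]
orientation: [0.0, 0.705, 0.71, -0.0]
wrist_force: [0.3, -0.5, -1.7]
opening: 0.261
t 7.0 ee [551.78  87.9   95.28] open 0.261 F [ 0.31 -0.47 -1.65] T [-0.05  -0.01   0.029]
z [ 1.e-04 -7.e-04 -1.e+00] x [-6.9e-03  1.0e+00 -7.0e-04]
```

```bash
python3 -m crank '[[0,-0.8,0.5,0.1,0,0,0],[0,0,0.7,0,0,0,0],[0,0,0.7,0,0,0,0],[0,0,0.7,0,0,0,0],[0,0,0,0,0,0,0]]' 80;python3 st.py
```

```text
clock: 7.5
ee_pos: [0.551, 0.0879, 0.0927]
orientation: [-0.0, 0.705, 0.71, -0.001]
wrist_force: [-0.1, 0.4, -2.4]
opening: 0.262
t 7.5 ee [551.04  87.9   92.68] open 0.262 F [-0.1   0.42 -2.38] T [0.048 0.01  0.013]
z [-1.5e-03 -6.0e-04 -1.0e+00] x [-6.9e-03  1.0e+00 -6.0e-04]
```

```bash
python3 -m crank '[[0,0,0.7,0,0,0,0],[0,0,0.7,0,0,0,0],[0,0,0.7,0,0,0,0],[0,0,0.7,0,0,0,0],[0,0,0,0,0,0,0]]' 80;python3 st.py
```

```text
clock: 8.0
ee_pos: [0.5511, 0.0876, 0.0897]
orientation: [-0.0, 0.705, 0.709, -0.001]
wrist_force: [0.1, -0.4, -1.4]
opening: 0.26
t 8.0 ee [551.11  87.64  89.67] open 0.26 F [ 0.12 -0.4  -1.44] T [-0.119 -0.029 -0.024]
z [-1.4e-03 -9.0e-04 -1.0e+00] x [-6.6e-03  1.0e+00 -9.0e-04]
```

Tip is nominally 6 mm below the mouth with almost no force, so it is in the hole. Continuing gently.

```bash
python3 -m crank '[[0,0,1,0,0,0,0],[0,0,1,0,0,0,0],[0,0,1,0,0,0,0],[0,0,1,0,0,0,0],[0,0,0,0,0,0,0]]' 80;python3 st.py
```

```text
clock: 8.5
ee_pos: [0.5511, 0.0876, 0.0853]
orientation: [-0.0, 0.705, 0.709, -0.001]
wrist_force: [-0.3, -0.2, -2.6]
opening: 0.261
t 8.5 ee [551.07  87.64  85.26] open 0.261 F [-0.33 -0.18 -2.59] T [-0.106  0.087 -0.023]
z [-1.5e-03 -9.0e-04 -1.0e+00] x [-6.7e-03  1.0e+00 -9.0e-04]
```

```bash
python3 -m crank '[[0,0,2,0,0,0,0],[0,0,2,0,0,0,0],[0,0,2,0,0,0,0],[0,0,2,0,0,0,0],[0,0,0,0,0,0,0]]' 80;python3 st.py
```

```text
clock: 9.0
ee_pos: [0.551, 0.0876, 0.0764]
orientation: [-0.0, 0.705, 0.709, -0.001]
wrist_force: [0.9, 0.4, -1.6]
opening: 0.264
t 9.0 ee [550.97  87.6   76.4 ] open 0.264 F [ 0.86  0.42 -1.59] T [-0.054  0.004 -0.021]
z [-0.0017 -0.001  -1.    ] x [-0.0067  1.     -0.001 ]
```

Nearly down (home expected at TCP z ≈ 67.5). Continue with small steps.

```bash
python3 -m crank '[[0,0,2,0,0,0,0],[0,0,2,0,0,0,0],[0,0,1,0,0,0,0],[0,0,1,0,0,0,0],[0,0,0,0,0,0,0]]' 80;python3 st.py
```

```text
clock: 9.5
ee_pos: [0.551, 0.0876, 0.0699]
orientation: [-0.0, 0.705, 0.709, -0.001]
wrist_force: [-0.2, 0.7, -2.5]
opening: 0.261
t 9.5 ee [551.01  87.59  69.86] open 0.261 F [-0.15  0.65 -2.52] T [-0.034  0.012  0.009]
z [-1.6e-03 -9.0e-04 -1.0e+00] x [-6.6e-03  1.0e+00 -9.0e-04]
```

```bash
python3 -m crank '[[0,0,0.8,0,0,0,0],[0,0,0.8,0,0,0,0],[0,0,0.6,0,0,0,0],[0,0,0.6,0,0,0,0],[0,0,0,0,0,0,0]]' 80;python3 st.py
```

```text
clock: 10.0
ee_pos: [0.5512, 0.0876, 0.0675]
orientation: [-0.0, 0.705, 0.709, -0.001]
wrist_force: [-1.6, -0.9, 1.1]
opening: 0.262
t 10.0 ee [551.19  87.64  67.48] open 0.262 F [-1.65 -0.9   1.08] T [-0.159  0.455 -0.031]
z [-1.3e-03 -9.0e-04 -1.0e+00] x [-6.7e-03  1.0e+00 -9.0e-04]
```

Collar touched down (about 3 N up) exactly at the expected height. Release and look.

```bash
python3 -m crank '[[0,0,0,0,0,0,0.35],[0,0,0,0,0,0,0.5],[0,0,0,0,0,0,0.8],[0,0,0,0,0,0,0.8],[0,0,0,0,0,0,0.8]]' 80;python3 st.py; python3 look.py w6
```

```text
clock: 10.5
ee_pos: [0.552, 0.088, 0.0681]
orientation: [0.0, 0.705, 0.71, 0.0]
wrist_force: [0.1, 0.1, -0.0]
opening: 0.797
t 10.5 ee [551.98  88.04  68.08] open 0.797 F [ 0.15  0.14 -0.03] T [ 0.016 -0.025 -0.003]
z [ 7.e-04 -3.e-04 -1.e+00] x [-6.8e-03  1.0e+00 -3.0e-04]
10.5 [0.55197522 0.08804032 0.06807732] [3.22972022e-04 7.04694252e-01 7.09511019e-01 1.41738831e-04] [ 0.14929116  0.14226142 -0.03453346]
```

View pics/w6.png

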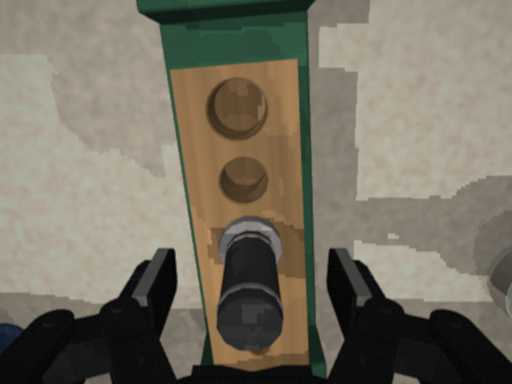

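The collar sits on the bar with two larger holes beyond it, and the fingers are clear. Back away upward.

```bash
python3 -m crank '[[0,0,-10,0,0,0,1],[0,0,-25,0,0,0,1],[0,0,-35,0,0,0,1],[0,0,-35,0,0,0,1],[-20,0,-20,0,0,0,1]]'; python3 -m crank '[[-45,0,0,0,0,0,1],[-45,0,0,0,0,0,1],[-30,0,0,0,0,0,1],[0,0,0,0,0,0,1],[0,0,0,0,0,0,1]]'; python3 look.py w7; python3 - <<'E'
from h import *
from bench import cams
for n,(u0,u1,v0,v1) in dict(scene=(110,320,140,340),side=(150,390,70,270)).items():
    c=cams.read_camera(n);P=cloud(c);p0=dict(np.load(n+"0.npz"))
    cv2.imwrite(f"pics/{n}7z.png",cv2.resize(c["frame"][v0:v1,u0:u1,::-1],None,fx=3,fy=2.9,interpolation=cv2.INTER_CUBIC))
c=dict(np.load("w7.npz"));P=cloud(c)
for lo,hi in ((.055,.064),(.066,.085),(.085,.103),(.105,.13)):
    m=(P[...,2]>lo)&(P[...,2]<hi)&(abs(P[...,0]-.551)<.03)&(abs(P[...,1]-.087)<.03)
    q=P[m]*1000;print(lo,len(q),q.min(0).round(1),q.max(0).round(1),q.mean(0).round(1)) if len(q) else 0
E
```

```text
clock: 11.05
ee_pos: [0.5498, 0.0705, 0.1969]
orientation: [-0.002, 0.703, 0.711, -0.002]
wrist_force: [0.6, 0.1, 0.3]
opening: 1.0
clock: 11.55
ee_pos: [0.5535, -0.0553, 0.2062]
orientation: [0.002, 0.703, 0.711, 0.003]
wrist_force: [-0.2, 0.6, 0.3]
opening: 1.0
11.55 [ 0.55347088 -0.05529611  0.20624347] [0.00234845 0.70336189 0.71082332 0.00259566] [-0.19850303  0.56856234  0.33588709]
0.055 284 [533.2  58.9  55. ] [578.8  80.7  63.7] [550.6  75.4  60.3]
0.066 109 [541.4  74.6  66.2] [559.   78.7  84.5] [550.3  76.2  73.5]
0.085 4 [549.6  75.3  85. ] [552.3  75.5  86.4] [551.1  75.4  85.6]
```

View pics/w7.png

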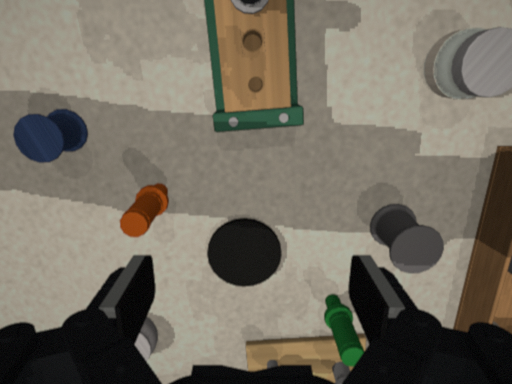

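View pics/scene7z.png

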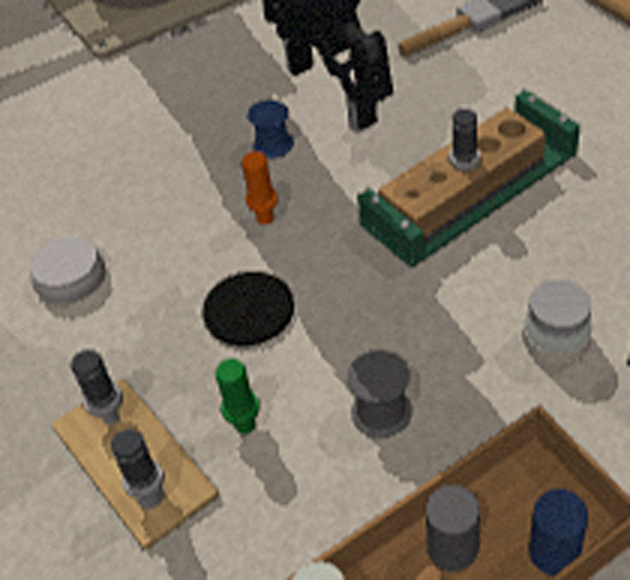

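View pics/side7z.png

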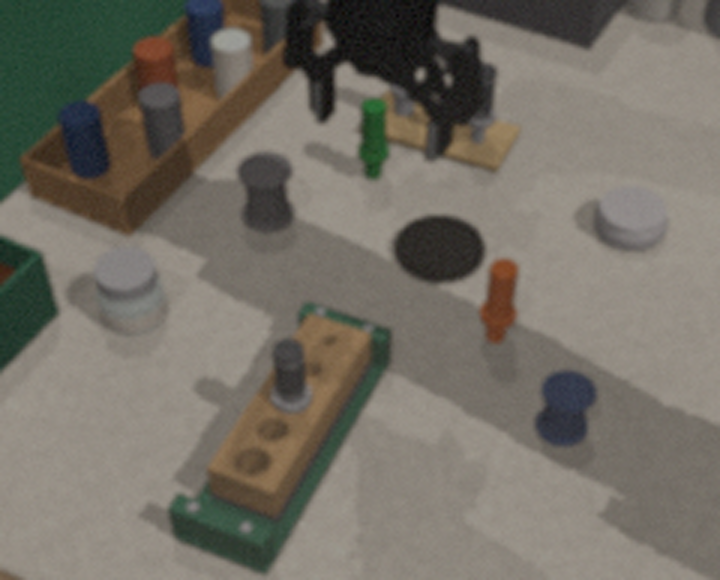

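```bash
python3 - <<'E'
from h import *
from bench import cams
for n in("scene","side"):
    c=cams.read_camera(n);P=cloud(c)
    for lo in (.062,.075,.09,.108):
        m=(P[...,2]>lo)&(P[...,2]<lo+.013)&(abs(P[...,0]-.551)<.025)&(abs(P[...,1]-.087)<.025)
        q=P[m]*1000;print(n,lo,len(q),q.mean(0).round(1) if len(q) else 0, q[:,2].max() if len(q) else 0)
    a=np.load(n+"0.npz")["range_z"];
    Q=cloud(dict(np.load(n+"0.npz")));d=abs(a-c["range_z"])>.015
    k,l,s,ce=cv2.connectedComponentsWithStats(cv2.morphologyEx(d.astype(np.uint8),cv2.MORPH_OPEN,np.ones((3,3))))
    print([(s[i].tolist()) for i in range(1,k) if s[i,4]>15])
E
```

```text
scene 0.062 23 [557.2  80.1  68.2] 74.29529641243116
scene 0.075 23 [558.2  80.5  80.4] 87.03858029513944
scene 0.09 24 [558.2  79.9  96.8] 102.51315421170804
scene 0.108 47 [553.2  83.8 112. ] 115.6380113805051
[[100, 0, 11, 29, 134], [108, 0, 185, 197, 17890], [186, 222, 13, 24, 220]]
side 0.062 36 [545.5  94.4  68.7] 74.85303715876645
side 0.075 36 [546.1  94.   82.1] 87.92114292298625
side 0.09 40 [545.8  93.1  96.4] 102.96441993138217
side 0.108 84 [549.6  89.  113.1] 117.98644177268814
[[197, 0, 114, 126, 9739], [289, 127, 11, 26, 230], [241, 187, 11, 24, 227], [500, 192, 12, 22, 82], [486, 217, 26, 48, 185]]
```

Handle top is at about 112–113 mm (114 expected when fully home). The side of the handle keeps the same x,y up its length, so the punch is upright. Only the arm, the pad's punch and the rack spot changed.

```bash
python3 -c "
from bench import job;print(job.finish_job())"
```

```text
the job is handed in; nothing more can be done
None
```

The punch from the round pad is in the rack's middle hole, fully home and released, and the job is handed in. I identified it as punch_18: its shank measured about 17.6 mm in the wrist camera.

- **Insertion:** I aligned it to the hole using the wrist view and lowered it in small steps. I felt no force until the collar touched at about 3 N, right at the expected height, well under the 20 N limit.
- **Fully home:** the collar top is at about 60 mm and the handle top at 112–113 mm. These should be 60 and 114 mm, which is within camera error.
- **Upright:** the handle's side stays at the same x,y up its length, to about 1 mm.
- **Other items:** before-and-after depth comparison from both fixed cameras shows changes only at the arm, the empty pad and the filled hole. The other two punches and the bystanders show no movement where visible. The robot is clear of everything.
- **Disagreement:** the cameras put the hole's position along the row anywhere from 82 to 88 mm. I relied on the close wrist view, which put it at 87–88 mm, and the insertion agreed with that.

I did not measure the other two shanks individually; they only looked thinner and thicker than this one in the picture. The whole job took about 12 s of robot time.

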